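# Release the guide roller from the feeder with the control stick

### The job

Get the dark guide roller, and only that one, out of the two-lane feeder into the red bin: stand the bin on the table close up against the feeder, squarely under the outlet of the roller's lane with its tall wall away from the feeder, then push the control stick all the way over to that lane's side and hold it there until the roller has rolled into the bin. Let the stick spring back to the middle; the grey tape roll must stay in its lane, and the bin with the roller stays standing at the outlet.

Things in the scene. Friction and masses are not known exactly. Their poses are not given: they have to be found in the camera images.
- feeder: Green two-lane gravity feeder fixed to the table, 135 (x) x 140 (y) x 145 mm high. Origin on the table under the middle of the outlet lip (front panel x = 0, lip 55 mm up); +x up the 15 degree ramp, away from the outlet; +y its left. Lanes 60 mm wide at y = +32.5 (left, yellow gate) and -32.5 mm (right, blue gate); gates at x = 30 mm. One roll in each lane, axle across; which is where varies.
- outlet_left (a point): Point on the table in front of the left (yellow, feeder +y) outlet, 68 mm out from the front panel: a bin with its origin here and its +x along the feeder's +x stands squarely at that outlet, its low back wall 3 mm from the panel. Axes as the feeder's.
- outlet_right (a point): The same point in front of the right (blue, feeder -y) outlet.
- guide_roller_center (a point): Centre of the dark brown-black waisted guide roller, 52 mm diameter, 52 mm long, 0.2 kg, loose; it rolls down its lane when that gate is down. Lying on its side on the floor of the bin its centre is 30 mm up.
- tape_roll_center (a point): Centre of the grey roll of duct tape, 70 mm diameter, 46 mm wide, loose, waiting in the other lane.
- bin: Red open bin, loose, about 0.35 kg, 130 (x) x 104 (y) mm outside. Origin at the centre of its underside, +z up. Its -x wall is the tall grip wall, 10 mm thick, 64 mm high, middle plane at x = -60 mm. Side walls 4 mm thick, 46 mm high; the low back wall (+x, goes toward the feeder) 4 mm thick, 40 mm high; floor 4 mm.
- bin_grip (a point): Middle of the bin's tall grip wall, 60 mm from the bin's origin along its -x, 48 mm above its underside, 16 mm below the wall's top edge; pinch across the 10 mm thickness (along the bin's x) from above, one finger inside the bin.
- console: Grey control box fixed to the table, 100 x 100 x 52 mm. Origin at the centre of its underside; +x points away from the robot side, +y is its left. Yellow mark on its left (+y) edge, blue mark on its right (-y) edge. Between it and the feeder and bin stands a fixed grey steel coin meter, 240 mm high, about 220 x 204 mm, turned 45 degrees, its middle near x = 0.41, y = -0.10 in the robot's frame: go round or above it.
- knob (a point): Centre of the black ball knob (34 mm diameter) on the control stick, 141 mm above the table when upright. The stick (12 mm rod) pivots 56 mm above the table over the box's origin; the knob moves on an 85 mm radius. It tilts both ways about both axes, spring-centred; only the sideways tilt works the gates.
- stick (a joint): Sideways tilt of the stick, rad: 0 upright, + to the box's +y (left, yellow), - to -y (right, blue); stops at +-0.45. Spring 1.0 N m/rad (5.3 N at the knob at full tilt). Gates follow the stick: at + tilt the left (yellow) gate sinks 90 mm per rad, level with the ramp at 0.31 rad, the right one rises; at - the reverse. Released, it centres and the gates close.
- guide_roller: The same guide roller's body; its origin is the centre of one end face, its z axis runs along the axle.

How it is judged:
On the way, in this order (a step that is already met when the one before it is completed fails the run):
1. the red bin stands on the table at the outlet of the guide roller's lane ((((horizontal distance between bin and outlet_left below 0.04 m and height (world z) of bin below 0.008 m and angle between bin's own z axis and vertical below 0.1 rad) and y of guide_roller_center in the frame of feeder above 0 m) or ((horizontal distance between bin and outlet_right below 0.04 m and height (world z) of bin below 0.008 m and angle between bin's own z axis and vertical below 0.1 rad) and y of guide_roller_center in the frame of feeder below 0 m))), for 0.2 s.
2. the stick is held over, by at least 0.3 rad for 0.4 s, to the side of the outlet where the bin stands (((value of joint stick above 0.3 rad and (horizontal distance between bin and outlet_left below 0.04 m and height (world z) of bin below 0.008 m and angle between bin's own z axis and vertical below 0.1 rad)) or (value of joint stick below -0.3 rad and (horizontal distance between bin and outlet_right below 0.04 m and height (world z) of bin below 0.008 m and angle between bin's own z axis and vertical below 0.1 rad)))), for 0.4 s.
At the end, for the whole second after the job is handed in: The guide roller lies at rest on the floor of the red bin, the bin stands flat on the table with its origin within 60 mm of the outlet point, the stick is back within 0.08 rad of upright, and the tape roll is still in its lane behind its gate (x of guide_roller_center in the frame of bin between -0.058 and 0.063 m and y of guide_roller_center in the frame of bin between -0.05 and 0.05 m and z of guide_roller_center in the frame of bin below 0.045 m and linear speed of guide_roller below 0.05 m/s and linear speed of bin below 0.03 m/s and height (world z) of bin below 0.008 m and angle between bin's own z axis and vertical below 0.1 rad and (horizontal distance between bin and outlet_left below 0.06 m or horizontal distance between bin and outlet_right below 0.06 m) and value of joint stick between -0.08 and 0.08 rad and x of tape_roll_center in the frame of feeder above 0.05 m and height (world z) of tape_roll_center between 0.085 and 0.16 m); the robot touches nothing.
It fails at once if the tape roll leaves its lane (not (x of tape_roll_center in the frame of feeder above 0.05 m and height (world z) of tape_roll_center between 0.085 and 0.16 m)).
It fails at once if the bin is tipped over (angle between bin's own z axis and vertical above 0.7 rad).
It also fails if it takes over 54 s, if anything falls off the work surface, if the arm or the gripper's body presses on something with over 40 N, if the wrist force passes 120 N, or if a joint passes its speed limit or range.

### The arm

A 6-joint arm with a two-finger parallel gripper is mounted at the origin on a cart in front of the work surface, level with it; the furniture and walls round the work are solid. World frame = base frame: x ahead of the robot, y to its left, z up, the work surface at z = 0. Lengths are in m, angles in rad, forces in N, time in s.
With the tool pointing down it reaches from about 0.375 to 0.9 m from the base axis. Payload 3.1 kg.
Tool frame: the origin (TCP) lies between the finger pads; the fingertips stand 19 mm ahead of it and the grasp point (between the pads) is the TCP; z points along the fingers, y is the line along which they close (so a half turn about z gives the same grasp; the last joint's range is limited). The gripper opens to 87 mm and grips with 3 to 60 N. Pads are 19 mm wide; open, the fingers measure 117 mm over their backs; the gripper's body (75 mm by 190 mm) begins 51 mm behind the grasp point.
Start: joints at [-1.345, 0.527, 1.433, -0, 1.181, -0.178], TCP at [0.246, -0.574, 0.242] pointing down, gripper open.
Joint ranges: [-3.08, 3.08], [-0.75, 2.2], [0.22, 2.44], [-1.43, 4.57], [0, 2.65], [-2.85, 2.85]. Speed limits (rad/s): [2.79, 2.79, 3.14, 3.14, 3.14, 3.14].

### API

Orientations are given as a unit quaternion [x, y, z, w].
In Python, from rig import robot, camera, camera_info, hand_in gives the robot as it stands.
- The arm moves only by the shell command python3 -m handwheel 'ROWS' [FORCE]. ROWS is a JSON object of lists of equal length, an entry for each row: "hand": the opening, from 0 (shut) to 1 (fully open); "translation": the shift along the world's x, y, z in mm, a list of three; "turn": the turn, a rotation vector about the world's x, y, z in rad, a list of three. In form: {"hand": [hand, ...], "translation": [[tx, ty, tz], ...], "turn": [[ax, ay, az], ...]}. A call has 1 to 12 rows; each row is the pose to reach, as a shift and turn from the pose commanded when the call began; what a row does not reach only later rows make up. A row lasts 1/12 s, in which the tool goes at most 41.7 mm and 7.16 degrees, less where a joint would pass 70% of its speed; a pose out of reach is approached as far as the arm can. A call with a gripper value outside its range is refused whole. The fingers move at their own pace and stop on an object; FORCE is the grip in N (left out, the last holds). Time passes only in rows, so rows that repeat a pose let the fingers close. It gives the time, the measured TCP pose, the force, the opening and the grip force at its end, in the units of the state.
- robot.get_obs(): the state, without advancing time (a new reading comes with each control period).
- camera(name): name is "scene" or "top" or "wrist"; returns (picture, depth): 480x640x3 uint8, red, green, blue; 480x640 float32, m along the optical axis (not along the pixel's ray), 0 where there is no reading.
- camera_info(name): a dict with "vertical_fov" (degrees; the focal length in pixels is half the picture's height over the tangent of half this angle, whatever the lens; pixels are square), "cx", "cy" (the principal point, pixels), "world_from_camera" (4x4, takes a point from camera to world coordinates). Camera axes: x right, y down, z forward; pixel columns grow to the right and rows downward; lengths in m; the calibration is good to about 2 mm. The wrist camera is an equidistant fisheye: a pixel r from the principal point sees the ray r / f radians off the axis. A picture is of the moment at which its call begins: read the wrist's pose just before it. camera_info takes no time and is no camera call; for the wrist camera it gives the pose at the moment of the call.
- hand_in(): hands the job in; it is judged then, once.
The state is a dict: "time": time; "q": joint angles; "joint_velocities": joint speeds; "joint_torque": joint torques, N m; "position": TCP position; "tool_rot": TCP orientation; "ft_force": force on the tool from outside, world axes, zero at the start; "moment": the same for the moment, N m; "grip_width": finger opening in m; "grip_force": force on a finger pad.
Only numpy, scipy, OpenCV 4.12 (cv2) and the standard library are available. Lean on these libraries where they do the work, as an engineer would, in place of code of your own. Each camera call takes 0.05 s, during which the arm holds its last target. There are 200 camera calls.

## Working session

There is one attempt and no reset: what is moved stays moved. The work goes in short steps, Python scripts to look and compute and a shell command to move; the robot and the scene stay as the last step left them, time stands still between calls to the robot, and variables do not carry over. Pictures are saved under pics/ and viewed, at most 10 in all, crops included, and the job is handed in when it is done.

```bash
mkdir -p pics
cat > h.py <<'E'
import numpy as np, cv2
from rig import robot, camera, camera_info, hand_in
def snap(n):
    i=camera_info(n); p,d=camera(n); np.savez(f'pics/{n}.npz',p=p,d=d,T=i['world_from_camera'],f=240/np.tan(np.radians(i['vertical_fov']/2)),c=[i['cx'],i['cy']])
    return p,d
def world(n,u,v,d=None):
    z=np.load(f'pics/{n}.npz'); 
    if d is None: d=z['d'][int(v),int(u)]
    c=z['c'];f=z['f'];T=z['T']
    return (T@[(u-c[0])/f*d,(v-c[1])/f*d,d,1])[:3]
def cloud(n):
    z=np.load(f'pics/{n}.npz');d=z['d'];v,u=np.mgrid[:480,:640];c=z['c'];f=z['f'];T=z['T']
    P=np.stack([(u-c[0])/f*d,(v-c[1])/f*d,d],-1)
    return P@T[:3,:3].T+T[:3,3], z['p'], d>0
E
python3 - <<'E'
from h import *
for n in ('scene','top'):
    p,d=snap(n); cv2.imwrite(f'pics/{n}1.png',p[:,:,::-1])
    print(n,camera_info(n))
print(robot.get_obs())
E
```

```text
scene {'vertical_fov': 44.533173704934455, 'cx': 315.06304923590994, 'cy': 239.5388468637782, 'world_from_camera': array([[-0.59888722, -0.55101404,  0.58113477, -0.13292228],
       [-0.80051477,  0.39143371, -0.45382348,  0.3612266 ],
       [ 0.02258737, -0.73699605, -0.67551953,  0.91116817],
       [ 0.        ,  0.        ,  0.        ,  1.        ]])}
top {'vertical_fov': 56.91983946590818, 'cx': 324.3499644293139, 'cy': 236.13595281790992, 'world_from_camera': array([[ 0.02469759, -0.97233965,  0.232262  ,  0.36529263],
       [-0.99967731, -0.02264058,  0.0115184 , -0.19049637],
       [-0.00594125, -0.23247153, -0.97258505,  0.95308422],
       [ 0.        ,  0.        ,  0.        ,  1.        ]])}
{'time': 0.1, 'q': array([-1.34449370e+00,  5.28419366e-01,  1.43381601e+00, -1.20456137e-05,
        1.18141569e+00, -1.78517305e-01]), 'joint_velocities': array([-9.47086827e-05, -2.68356605e-03, -4.32866983e-03,  6.24381666e-04,
       -1.55910338e-03, -7.02731084e-04]), 'joint_torque': array([-3.00811444e-04, -4.40985131e+01, -1.77150679e+01,  6.34901016e-02,
        5.33607462e-02, -4.41808868e-05]), 'position': array([ 0.24602385, -0.57383191,  0.24062779]), 'tool_rot': array([ 9.79583966e-01,  2.01032817e-01, -3.01561198e-05, -1.02877793e-03]), 'ft_force': array([-0.24114633,  0.00772153, -0.86286939]), 'moment': array([-0.02436278,  0.01277161, -0.0705355 ]), 'grip_force': 0.0, 'grip_width': 0.08687085401386999}
```

View pics/scene1.png

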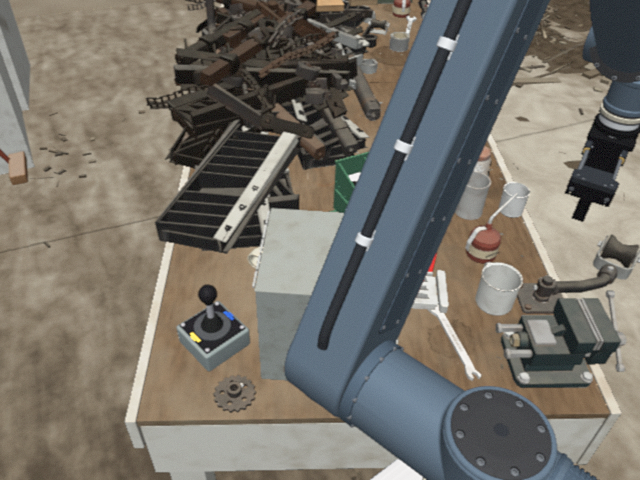

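View pics/top1.png

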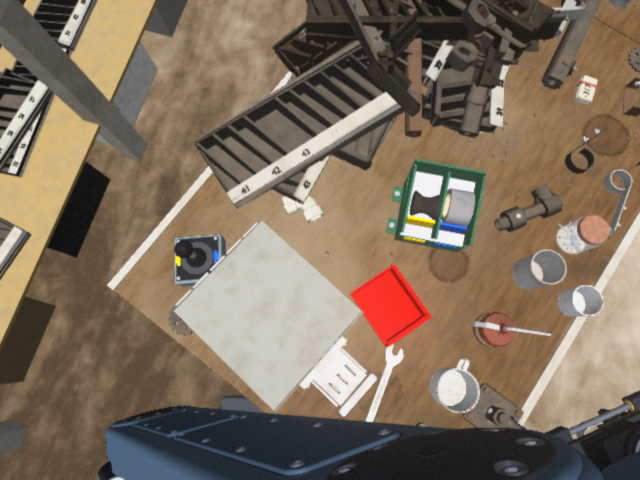

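The top view shows the dark roller at about (425,203) in the left (yellow) lane and the tape at (460,207). The bin is near (390,305) and the console knob near (183,248). Next I'll enlarge and measure.

Run:
```python
from h import *
P,p,ok=cloud('top')
hsv=cv2.cvtColor(p,cv2.COLOR_RGB2HSV);H,S,V=[hsv[...,i].astype(int) for i in range(3)]
def rep(n,m):
    q=P[m&ok]; 
    if len(q)<5: print(n,len(q));return
    r=cv2.minAreaRect((q[:,:2]*1000).astype(np.float32)); print(n,len(q),'rect mm',np.round(r[0],1),np.round(r[1],1),round(r[2],1),'z',np.percentile(q[:,2],[1,50,99]).round(4)); 
red=((H<8)|(H>172))&(S>180)&(V>100); box=np.zeros_like(ok);box[255:355,340:440]=1
red&=box
rep('red',red)
for lo,hi in((-.01,.02),(.03,.05),(.055,.075)): rep(f'red{lo}',red&(P[...,2]>lo)&(P[...,2]<hi))
b2=np.zeros_like(ok);b2[150:255,385:495]=1
g=(H>60)&(H<90)&(S>80)&b2; rep('green',g); 
rep('greentop',g&(P[...,2]>.10));
for lo in np.arange(.02,.15,.02): rep(f'g{lo:.2f}',g&(P[...,2]>lo)&(P[...,2]<lo+.02))
ye=(H>20)&(H<35)&(S>150)&b2; rep('yellow',ye)
bl=(H>105)&(H<125)&(S>150)&b2; rep('blue',bl)
b3=np.zeros_like(ok);b3[225:290,165:235]=1
rep('console top',b3&(abs(P[...,2]-.052)<.006)); rep('knob',b3&(P[...,2]>.125)&(P[...,0]>.25)&(P[...,2]<.17))
rep('yel mark',b3&(H>20)&(H<35)&(S>150));rep('blu mark',b3&(H>105)&(H<125)&(S>150))
b4=np.zeros_like(ok);b4[215:415,165:370]=1
rep('meter',b4&(abs(P[...,2]-.24)<.01))
a=cv2.resize(p[145:355,330:500],None,fx=2.8,fy=2.8,interpolation=2);b=cv2.resize(p[220:300,160:240],None,fx=3.9,fy=3.9,interpolation=2)
c=np.zeros((588,800,3),np.uint8);c[:a.shape[0],:a.shape[1]]=a;c[:312,480:792]=b
cv2.imwrite('pics/crop1.png',c[:,:,::-1])
```

```text
red 3538 rect mm [ 446.9 -320.4] [132.1 122.5] 34.8 z [-0.      0.0049  0.0653]
red-0.01 2512 rect mm [ 449.6 -320.5] [127.9 119.1] 34.7 z [-0.0003  0.0039  0.0163]
red0.03 661 rect mm [ 443.9 -315.9] [126.1 111.4] 35.0 z [0.0315 0.0457 0.0495]
red0.055 262 rect mm [ 393.2 -350.5] [  9.5 103.2] 34.8 z [0.0558 0.0637 0.0681]
green 1347 rect mm [ 639.6 -411.2] [174.8 141.5] 80.4 z [0.0015 0.1176 0.1417]
greentop 1053 rect mm [ 639.5 -411.9] [139.3 141.4] 80.3 z [0.1013 0.1234 0.1418]
g0.02 7 rect mm [ 619.2 -392.1] [175.5  42.3] 39.3 z [0.0212 0.0378 0.0395]
g0.04 55 rect mm [ 639.6 -412.7] [139.9 130.3] 79.7 z [0.0411 0.0551 0.0597]
g0.06 28 rect mm [ 623.3 -393.3] [186.6  70.4] 41.8 z [0.0605 0.0663 0.0792]
g0.08 44 rect mm [ 639.4 -410.7] [135.9 133.8] 79.9 z [0.0814 0.097  0.0996]
g0.10 443 rect mm [ 637.9 -411.5] [139.  138.1] 80.3 z [0.1007 0.1117 0.1199]
g0.12 543 rect mm [ 660.9 -415.9] [139.   97.9] 79.8 z [0.1205 0.1315 0.1399]
g0.14 67 rect mm [ 698.1 -422. ] [136.7  20.4] 81.2 z [0.14   0.1409 0.1427]
yellow 260 rect mm [ 596.8 -376.8] [59.7 41.5] 89.3 z [0.0306 0.0778 0.0938]
blue 220 rect mm [ 584.8 -441.6] [58.5 37.4] 83.7 z [0.0366 0.0828 0.1055]
console top 1213 rect mm [527.2  81.1] [99.2 97.9] 6.1 z [0.0465 0.0523 0.0578]
knob 267 rect mm [526.7  80.9] [30.5 31.6] 89.4 z [0.1378 0.1521 0.1594]
yel mark 46 rect mm [515.1 109.9] [45.8 16.2] 64.7 z [0.049  0.0536 0.1484]
blu mark 49 rect mm [533.2  43.3] [25.9  9.6] 4.8 z [0.0506 0.053  0.0562]
meter 18424 rect mm [377.8 -63.6] [231.1 293.9] 49.0 z [0.2356 0.2385 0.2414]
```

View pics/crop1.png

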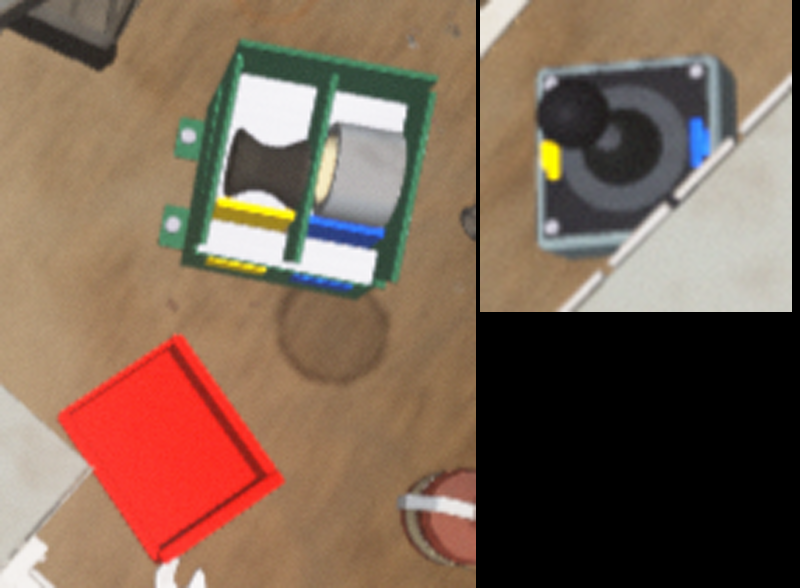

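The enlarged crop confirms the roller in the left (yellow) lane. The bin's thick tall wall is at its lower-right side, and yellow is on the console's left. All measured sizes agree with those given:
- **Feeder:** origin ≈ (573, −400), yaw −9.8°. outlet_left ≈ (511.5, −356.6).
- **Bin:** grip point ≈ (393, −350.5), yaw 34.8°.
- **Knob:** ≈ (527, 81).

Next I'll move above the bin grip and check the neighbours.

```bash
python3 - <<'E'
from h import *
P,p,ok=cloud('top')
a=np.radians(34.8);e=np.array([np.cos(a),np.sin(a)]);n=np.array([-e[1],e[0]])
D=P[...,:2]-[.393,-.3505];u=D@e;v=D@n
m=ok&(abs(u)<.11)&(abs(v)<.055)&(P[...,2]>.07)&(P[...,2]<.3);print('tall near grip',m.sum(),P[m].max(0) if m.any() else '')
for c in((262,224),(360,312),(278,407),(178,310)):print(world('top',*c).round(3))
m=np.zeros_like(ok);m[362:412,432:480]=1;m&=(P[...,2]>.05);print('mug',P[m].min(0),P[m].max(0))
E
python3 -m handwheel '{"hand":[1,1,1,1,1,1,1,1,1,1,1,1],"translation":[[12,18,0],[25,37,0],[37,56,0],[49,75,0],[61,93,0],[74,112,0],[86,131,0],[98,149,0],[110,168,0],[123,187,0],[135,205,0],[147,224,0]],"turn":[[0,0,0.118],[0,0,0.236],[0,0,0.354],[0,0,0.473],[0,0,0.591],[0,0,0.709],[0,0,0.827],[0,0,0.945],[0,0,1.064],[0,0,1.182],[0,0,1.3],[0,0,1.418]]}'
```

```text
tall near grip 37 [ 0.32159801 -0.40090076  0.08181712]
[ 0.554 -0.078  0.241]
[ 0.413 -0.242  0.24 ]
[ 0.267 -0.118  0.233]
[0.409 0.049 0.238]
mug [ 0.24570824 -0.47852516  0.05017352] [ 0.36529263 -0.19049637  0.95308422]
time: 1.1
position: [0.3935, -0.3493, 0.2412]
tool_rot: [0.61, 0.792, 0.0, -0.0]
ft_force: [0.9, -0.5, 0.1]
grip_width: 0.0868
grip_force: 0.0
```

```bash
python3 -m handwheel '{"hand":[1,1,1,1,1,1,1,1,1,1,1,1],"translation":[[0,0,0],[0,0,0],[0,-1,0],[0,-1,-25],[0,-1,-50],[0,-1,-75],[0,-1,-100],[0,-1,-125],[0,-1,-150],[0,-1,-170],[0,-1,-182],[0,-1,-190]],"turn":[[0,0,0.118],[0,0,0.236],[0,0,0.355],[0,0,0.355],[0,0,0.355],[0,0,0.355],[0,0,0.355],[0,0,0.355],[0,0,0.355],[0,0,0.355],[0,0,0.355],[0,0,0.355]]}'
python3 -m handwheel '{"hand":[0,0,0,0,0,0,0,0,0,0,0,0],"translation":[[0,0,0],[0,0,0],[0,0,0],[0,0,0],[0,0,0],[0,0,0],[0,0,0],[0,0,0],[0,0,0],[0,0,0],[0,0,0],[0,0,0]],"turn":[[0,0,0],[0,0,0],[0,0,0],[0,0,0],[0,0,0],[0,0,0],[0,0,0],[0,0,0],[0,0,0],[0,0,0],[0,0,0],[0,0,0]]}' 40
```

```text
time: 2.1
position: [0.3925, -0.3506, 0.0496]
tool_rot: [0.463, 0.886, 0.001, -0.002]
ft_force: [-0.0, -0.9, 0.6]
grip_width: 0.0867
grip_force: 0.0
time: 3.1
position: [0.3932, -0.3514, 0.0515]
tool_rot: [0.463, 0.886, 0.0, -0.0]
ft_force: [-0.1, 0.1, 0.4]
grip_width: 0.015
grip_force: 0.0
```

```bash
python3 -m handwheel '{"hand":[0,0,0,0,0,0,0,0,0,0],"translation":[[0,0,0],[0,0,0],[0,0,0],[0,0,0],[0,0,5],[0,0,15],[0,0,25],[0,0,35],[0,0,40],[0,0,40]],"turn":[[0,0,0],[0,0,0],[0,0,0],[0,0,0],[0,0,0],[0,0,0],[0,0,0],[0,0,0],[0,0,0],[0,0,0]]}' 45
python3 - <<'E'
from h import *
p,d=snap('wrist');a=p
p,d=snap('top');cv2.imwrite('pics/lift.png',cv2.hconcat([cv2.resize(a,(400,300)),cv2.resize(p[140:380,300:620],(400,300))])[:,:,::-1])
E
```

```text
time: 3.93
position: [0.3938, -0.3524, 0.0935]
tool_rot: [0.463, 0.886, -0.001, 0.002]
ft_force: [-0.5, -0.7, -3.2]
grip_width: 0.0099
grip_force: 45.0
```

View pics/lift.png

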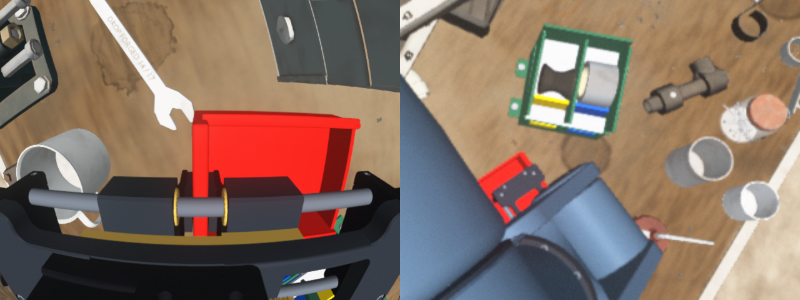

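The bin is held squarely by its tall wall (wrist picture, wall at column 200). Carrying it to the outlet.

```bash
python3 -m handwheel '{"hand":[0,0,0,0,0,0,0,0,0,0,0,0],"translation":[[3,0,0],[9,1,0],[16,1,0],[23,2,0],[30,3,0],[37,3,0],[44,4,0],[50,5,0],[56,5,0],[59,5,0],[59,5,0],[59,5,0]],"turn":[[0,0,-0.04],[0,0,-0.12],[0,0,-0.21],[0,0,-0.3],[0,0,-0.39],[0,0,-0.48],[0,0,-0.57],[0,0,-0.66],[0,0,-0.73],[0,0,-0.778],[0,0,-0.778],[0,0,-0.778]]}'
python3 -m handwheel '{"hand":[0,0,0,0,0,0,0,0],"translation":[[0,0,-6],[0,0,-14],[0,0,-22],[0,0,-29],[0,0,-34],[0,0,-36],[0,0,-36],[0,0,-36]],"turn":[[0,0,0],[0,0,0],[0,0,0],[0,0,0],[0,0,0],[0,0,0],[0,0,0],[0,0,0]]}'
python3 - <<'E'
from h import *
P0=np.load('pics/top.npz')
a,d=snap('wrist')
p,d=snap('top')
cv2.imwrite('pics/place.png',cv2.hconcat([cv2.resize(a,(400,400)),cv2.resize(p[150:350,350:550],(400,400),interpolation=2)])[:,:,::-1])
E
```

```text
time: 5.03
position: [0.4518, -0.3459, 0.0909]
tool_rot: [0.764, 0.645, -0.0, -0.001]
ft_force: [-0.6, 0.4, -3.0]
grip_width: 0.0094
grip_force: 45.0
time: 5.7
position: [0.4522, -0.3465, 0.0554]
tool_rot: [0.765, 0.644, 0.0, -0.0]
ft_force: [-0.0, -0.2, -2.8]
grip_width: 0.0093
grip_force: 45.0
```

View pics/place.png

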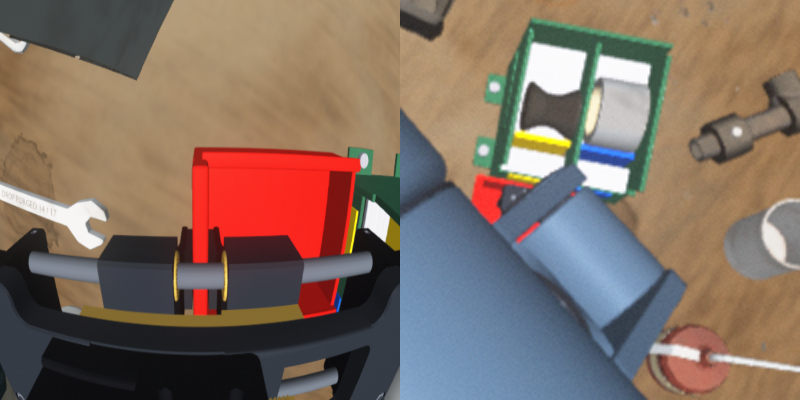

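```bash
python3 -m handwheel '{"hand":[0,0,0,0.6,1,1,1,1,1,1,1,1],"translation":[[0,0,-3],[0,0,-4],[0,0,-4],[0,0,-4],[0,0,-4],[0,0,-4],[0,0,-4],[0,0,-4],[0,0,-4],[0,0,10],[0,0,40],[0,0,75]],"turn":[[0,0,0],[0,0,0],[0,0,0],[0,0,0],[0,0,0],[0,0,0],[0,0,0],[0,0,0],[0,0,0],[0,0,0],[0,0,0],[0,0,0]]}'
python3 -m handwheel '{"hand":[1,1,1,1,1,1,1,1,1,1,1,1],"translation":[[0,0,40],[0,0,80],[0,0,120],[0,0,160],[0,0,180],[0,0,190],[0,10,190],[2,30,190],[6,55,190],[12,85,190],[18,115,190],[24,145,190]],"turn":[[0,0,0],[0,0,0],[0,0,0],[0,0,0],[0,0,0],[0,0,0],[0,0,-0.1],[0,0,-0.2],[0,0,-0.3],[0,0,-0.4],[0,0,-0.5],[0,0,-0.6]]}'
```

```text
time: 6.8
position: [0.4509, -0.3452, 0.1295]
tool_rot: [0.765, 0.644, -0.0, -0.003]
ft_force: [1.0, -0.6, 0.5]
grip_width: 0.0618
grip_force: 0.0
time: 7.8
position: [0.4754, -0.1998, 0.319]
tool_rot: [0.922, 0.387, -0.001, -0.001]
ft_force: [0.2, 0.5, -0.5]
grip_width: 0.0871
grip_force: 0.0
```

```bash
python3 -m handwheel '{"hand":[1,1,1,1,1,1,1,1,1,1,1,1],"translation":[[5,30,0],[10,60,0],[15,90,0],[21,120,0],[27,150,0],[33,180,0],[39,210,0],[45,240,0],[49,265,0],[51,280,0],[51,282,0],[51,282,0]],"turn":[[0,0,-0.1],[0,0,-0.2],[0,0,-0.3],[0,0,-0.4],[0,0,-0.5],[0,0,-0.6],[0,0,-0.693],[0,0,-0.693],[0,0,-0.693],[0,0,-0.693],[0,0,-0.693],[0,0,-0.693]]}'
python3 - <<'E'
from h import *
a,d=snap('wrist')
p,d=snap('top')
P,p,ok=cloud('top')
hsv=cv2.cvtColor(p,cv2.COLOR_RGB2HSV);H,S,V=[hsv[...,i].astype(int) for i in range(3)]
red=((H<8)|(H>172))&(S>180)&(V>100); box=np.zeros_like(ok);box[230:355,340:450]=1;red&=box&ok
for lo,hi in((-.01,.02),(.03,.05),(.055,.075)):
    q=P[red&(P[...,2]>lo)&(P[...,2]<hi)];print(len(q),q[:,2].max() if len(q) else '',cv2.minAreaRect((q[:,:2]*1000).astype(np.float32)) if len(q)>4 else '')
cv2.imwrite('pics/knob.png',cv2.hconcat([cv2.resize(a,(400,400)),cv2.resize(p[150:350,300:500],(400,400),interpolation=2)])[:,:,::-1])
E
```

```text
time: 8.8
position: [0.5263, 0.0812, 0.3192]
tool_rot: [0.999, 0.054, -0.001, 0.0]
ft_force: [-1.5, 0.4, 0.6]
grip_width: 0.0875
grip_force: 0.0
2300 0.01994651386087376 ((514.4690551757812, -356.0112609863281), (100.99702453613281, 137.8676300048828), 80.15284729003906)
691 0.049856650218933596 ((510.2661437988281, -356.94061279296875), (111.43086242675781, 130.82070922851562), 80.31202697753906)
280 0.06728078032651663 ((451.11181640625, -346.498779296875), (103.42516326904297, 10.406360626220703), 80.34151458740234)
```

View pics/knob.png

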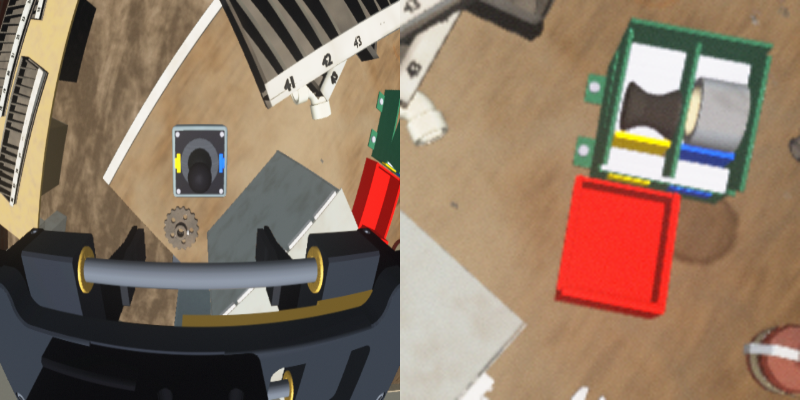

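The bin stands squarely at the outlet and the knob is centred between the fingers. Now lowering around the knob.

```bash
python3 -m handwheel '{"hand":[1,1,1,1,1,1,1,1,0.5,0.5,0.5,0.5],"translation":[[0,0,-25],[0,0,-50],[0,0,-75],[0,0,-100],[0,0,-125],[0,0,-145],[0,0,-160],[0,0,-169],[0,0,-169],[0,0,-169],[0,0,-169],[0,0,-169]],"turn":[[0,0,0],[0,0,0],[0,0,0],[0,0,0],[0,0,0],[0,0,0],[0,0,0],[0,0,0],[0,0,0],[0,0,0],[0,0,0],[0,0,0]]}'
```

```text
time: 9.9
position: [0.5281, 0.0802, 0.1527]
tool_rot: [0.999, 0.053, 0.001, 0.0]
ft_force: [-0.2, 0.7, 0.4]
grip_width: 0.0683
grip_force: 0.0
```

```bash
python3 -m handwheel '{"hand":[0.5,0.5,0.5,0.5,0.5,0.5,0.5,0.5,0.5,0.5,0.5,0.5],"translation":[[0,0,-4],[0,0,-4],[0,0,-4],[-1,6,-4],[-1,12,-5],[-2,18,-6],[-3,24,-7],[-3,30,-9],[-4,35,-11],[-4,39,-12],[-4,39,-12],[-4,39,-12]],"turn":[[0,0,0],[0,0,0],[0,0,0],[0,0,0],[0,0,0],[0,0,0],[0,0,0],[0,0,0],[0,0,0],[0,0,0],[0,0,0],[0,0,0]]}'
python3 - <<'E'
from h import *
p,d=snap('top');P,p,ok=cloud('top');a,d=snap('wrist')
cv2.imwrite('pics/push.png',cv2.hconcat([cv2.resize(a,(400,400)),cv2.resize(p[150:350,300:500],(400,400),interpolation=2)])[:,:,::-1])
E
```

```text
time: 10.9
position: [0.5232, 0.1198, 0.1395]
tool_rot: [0.999, 0.054, -0.0, -0.0]
ft_force: [0.4, -3.3, 1.8]
grip_width: 0.0432
grip_force: 1.5
```

View pics/push.png

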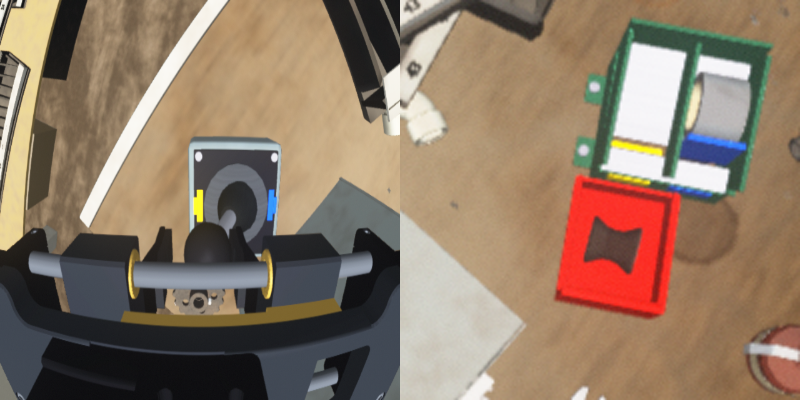

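The roller is already in the bin (620,245) and the tape is held behind the blue gate. I'll push slightly further and hold, then return the stick to centre and release it.

```bash
python3 -m handwheel '{"hand":[0.5,0.5,0.5,0.5,0.5,0.5,0.5,0.5,0.5,0.5,0.5,0.5],"translation":[[0,2,0],[0,3,0],[0,3,0],[0,3,0],[0,3,0],[0,3,0],[0,3,0],[0,3,0],[0,3,0],[0,3,0],[0,3,0],[0,3,0]],"turn":[[0,0,0],[0,0,0],[0,0,0],[0,0,0],[0,0,0],[0,0,0],[0,0,0],[0,0,0],[0,0,0],[0,0,0],[0,0,0],[0,0,0]]}'
python3 -m handwheel '{"hand":[0.5,0.5,0.5,0.5,0.5,0.5,0.5,0.5,0.5,1,1,1],"translation":[[0,-5,1],[0,-10,2],[1,-15,4],[2,-20,6],[2,-25,8],[3,-30,9],[3,-35,10],[4,-40,11],[4,-42,12],[4,-42,12],[4,-42,12],[4,-42,12]],"turn":[[0,0,0],[0,0,0],[0,0,0],[0,0,0],[0,0,0],[0,0,0],[0,0,0],[0,0,0],[0,0,0],[0,0,0],[0,0,0],[0,0,0]]}'
python3 -m handwheel '{"hand":[1,1,1,1,1,1,1,1,1,1,1,1],"translation":[[0,0,0],[0,0,0],[0,0,0],[0,0,10],[0,0,30],[0,0,55],[0,0,80],[0,0,110],[0,0,140],[0,0,140],[0,0,140],[0,0,140]],"turn":[[0,0,0],[0,0,0],[0,0,0],[0,0,0],[0,0,0],[0,0,0],[0,0,0],[0,0,0],[0,0,0],[0,0,0],[0,0,0],[0,0,0]]}'
python3 - <<'E'
from h import *
p,d=snap('top');P,p,ok=cloud('top');a,d=snap('wrist')
cv2.imwrite('pics/end.png',cv2.hconcat([cv2.resize(a,(400,400)),cv2.resize(p[150:350,300:500],(400,400),interpolation=2)])[:,:,::-1])
E
```

```text
time: 12.0
position: [0.5229, 0.1221, 0.1391]
tool_rot: [0.999, 0.053, -0.001, 0.0]
ft_force: [0.2, -5.3, -0.5]
grip_width: 0.0437
grip_force: 2.6
time: 13.0
position: [0.5271, 0.0807, 0.1515]
tool_rot: [0.999, 0.053, -0.0, -0.0]
ft_force: [0.2, 0.3, 0.3]
grip_width: 0.0559
grip_force: 0.0
time: 14.0
position: [0.5265, 0.0806, 0.2915]
tool_rot: [0.999, 0.053, -0.0, -0.0]
ft_force: [0.4, -0.5, -0.1]
grip_width: 0.087
grip_force: 0.0
```

View pics/end.png

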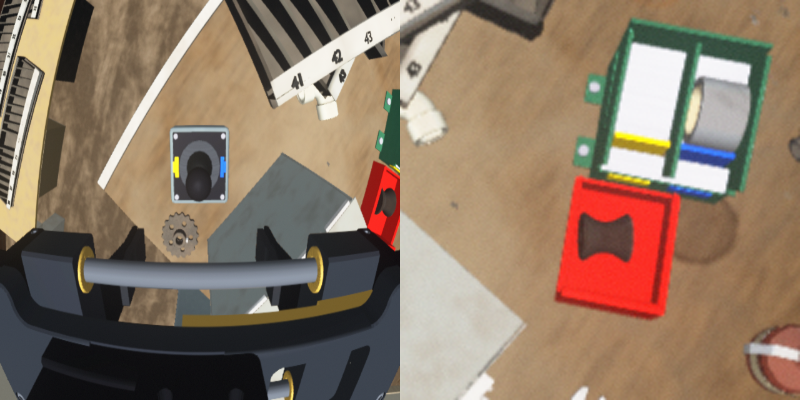

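The stick is upright, the gates are closed, the tape is in its lane and the roller is in the bin (605,237). I'll let the roller settle, check that it is at rest, then hand in.

```bash
for i in 1 2; do python3 -m handwheel '{"hand":[1,1,1,1,1,1,1,1,1,1,1,1],"translation":[[0,0,0],[0,0,0],[0,0,0],[0,0,0],[0,0,0],[0,0,0],[0,0,0],[0,0,0],[0,0,0],[0,0,0],[0,0,0],[0,0,0]],"turn":[[0,0,0],[0,0,0],[0,0,0],[0,0,0],[0,0,0],[0,0,0],[0,0,0],[0,0,0],[0,0,0],[0,0,0],[0,0,0],[0,0,0]]}' >/dev/null
python3 - <<'E'
from h import *
p,d=snap('top');v,u=np.nonzero((p.max(2)<90)[245:300,380:440]);P=world('top',u.mean()+380,v.mean()+245);print(u.mean(),v.mean(),len(u),P)
E
done
```

```text
21.107883817427386 21.103734439834025 241 [ 0.52143136 -0.33985562  0.04830032]
21.295154185022028 22.502202643171806 227 [ 0.51897454 -0.34064207  0.04560553]
```

```bash
python3 -c "
from rig import hand_in
print(hand_in())"
```

```text
the job is handed in; nothing more can be done
None
```

I handed the job in with the guide roller in the red bin at the left outlet, the stick back upright and the tape roll still in its lane; the roller was still creeping about 2–3 mm/s at my last check, well under the 50 mm/s limit, and no verdict was returned.

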